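# Pull the eyelet cassette from the feeder

## Robot

A 7-joint arm with a two-finger parallel gripper is mounted at the origin on the work surface. World frame = base frame: x ahead of the robot, y to its left, z up, the work surface at z = 0. Lengths are in m, angles in rad, forces in N, time in s.
With the tool pointing down it reaches from about 0.425 to 0.825 m from the base axis. Payload 3.6 kg.
Tool frame: the origin (TCP) lies between the finger pads; the fingertips stand 19 mm ahead of it and the grasp point (between the pads) is the TCP; z points along the fingers, x is the direction in which the jaws open and shut, and the axes are right-handed (so a half turn about z gives the same grasp; the last joint's range is limited). The gripper opens to 85 mm and grips with 20 to 120 N. Pads are 22 mm wide; open, the fingers measure 114 mm over their backs; the gripper's body (76 mm by 85 mm) begins 54 mm behind the grasp point. The pads swing forward as they close: fully open they stand 13 mm farther back than shut.
Start: joints at [-1.24, 0.615, -0.013, 1.423, 0.008, 1.103, -0.04], TCP at [0.227, 0.609, 0.25] pointing down, gripper open.
Joint ranges: [-3.12, 3.12], [-0.3, 2.06], [-1.34, 1.32], [0.26, 2.42], [-1.36, 4.5], [0.01, 1.98], [-2.84, 2.84]. Speed limits (rad/s): [2.79, 2.79, 3.14, 3.14, 3.14, 3.14, 3.14].

## Interface

Orientations are given as a rotation vector (axis times angle).
In Python, from workcell import sense, snapshot, calibration, job_done, look_for gives the robot as it stands.
- The arm moves only by the tool drive_tool, never from a script. Its argument "rows" is a list that holds one entry, the list of rows, each a list of 7 numbers: the shift along the tool's x, y, z in m, then the turn, a rotation vector about the tool's x, y, z in degrees, then the closure, from -1 (fully open) to 1 (shut), so that 0 is half open. In form: [[[tx, ty, tz, ax, ay, az, claw], ...]]. A call has 1 to 12 rows; each row shifts and turns the commanded pose from where the row before left it, along the tool's axes as they then stand; what a row does not reach is not made up. A row lasts 1/12 s, in which the tool goes at most 41.7 mm and 7.16 degrees, less where a joint would pass 70% of its speed; a pose out of reach is approached as far as the arm can. A call with a gripper value outside its range is refused whole. The fingers move at their own pace and stop on an object; "squeeze" is the grip in N (left out, the last holds). Time passes only in rows, so rows that do not move let the fingers close. It gives the time, the measured TCP pose, the force and the opening at its end, in the units of the state.
- sense(): the state, without advancing time (a new reading comes with each control period).
- snapshot(name): name is "scene" or "top" or "wrist"; returns the picture (400x640x3 uint8, blue, green, red); there is no depth.
- calibration(name): a dict with "intrinsics" (3x3 intrinsics, pixels), "distortion" ([k1, k2, p1, p2, k3] as OpenCV has them; the pictures are not rectified), "eye" and "orientation" of the camera in the world. Camera axes: x right, y down, z forward; pixel columns grow to the right and rows downward; lengths in m; the calibration is good to about 2 mm. A picture is of the moment at which its call begins: read the wrist's pose just before it. calibration takes no time and is no camera call; for the wrist camera it gives the pose at the moment of the call.
- job_done(): hands the job in, once; it reports no verdict.
Trained networks look in the newest picture that a camera, given by its name, has taken for a name from the list of things; names that differ only in an ending like _2 or _b are one class to them, and where a whole thing is asked for, a point or a joint stands for the part that bears it (a point fixed in the world has none). Each returns a list of dicts, best first, with "conf" (0 to 1); they miss things now and then, are a little off and sometimes report something else, mostly with a low value. They report only what shows in the picture. A call takes as long as a camera call. They do not tell look-alikes from the thing itself.
- look_for(camera, label): "xyz" ([x, y, z] in m, in world coordinates, good to about 4 mm: the middle of the surface that is visible of it).
The state is a dict: "time_s": time; "joint_pos": joint angles; "qd": joint speeds; "joint_torque": joint torques, N m; "ee_pos": TCP position; "ee_rot": TCP orientation; "wrist_force": force on the tool from outside, world axes, zero at the start; "moment": the same for the moment, N m; "gripper_width": opening from 0.0 (shut) to 1.0 (fully open).
Only numpy, scipy, OpenCV 4.12 (cv2) and the standard library are available. Lean on these libraries where they do the work, as an engineer would, in place of code of your own. Each camera call takes 0.05 s, during which the arm holds its last target. There are 200 camera calls.

## Task

Fit the loose red handle fully down over the square shaft of the eyelet feeder and use it to turn the yellow locking bar anticlockwise (seen from above) to its stop, clear of the cassette; leave the handle on the shaft. Then pinch the cassette's two orange side catches together and lift the cassette straight out, keeping it upright, and finish while still holding it by the pinched catches, still, at least 10 cm above its seat. Do not push the glue bottle, wax tin or hammer about.

Things in the scene. Friction and masses are not known exactly. Their poses are not given: they have to be found in the camera images.
- machine: green eyelet feeder, fixed; base plate 170 (x) x 310 (y) x 20 mm high, from y = -200 to +110 mm. Origin on the table, x away from the robot at yaw 0 (yaw varies). Cassette seat at (0, -70 mm), bar pivot on a 40 mm pillar at (0, 60 mm). Round the seat: keepers 34 to 48 mm from its centre along x, tops 46 mm over the table, and guides 50 mm high on the y sides. Die block to 70 mm at y = -165 mm
- lock_bar (a joint): angle of the yellow locking bar (22 mm wide, 8 mm thick, 150 mm long from its pivot, underside 99 mm above the table, 4 mm over the cassette). 0: along the machine's -y, across the cassette; grows anticlockwise from above, the bar swinging to the machine's +x side, to a stop at 1.2 rad. Stiff (0.12 N m), stays where left. Starts at 0 to 0.2
- shaft_top (a point): top centre of the upright steel square shaft on the bar's pivot, 129 mm above the table. Shaft 12 mm square, 22 mm tall above the bar (bar's top 107 mm above the table), its last 4 mm stepping in to 10 and 8 mm. It turns with the bar; the point's x and y axes are square to the flats, the bar lies along its -y
- handle: loose red T-handle, 100 g, upright on the table, any yaw. Hub 36 x 36 x 24 mm high with a 14 mm square bore 24 mm deep, open below, flats along x and y; above it a grip bar 56 mm long (x), 14 mm thick (y), 24 to 62 mm above the underside. Origin: centre of the underside. Fully home its underside rests on the bar, 22 mm below shaft_top. Fits in any quarter turn; 0.2 rad play each way
- cassette: grey cassette, brass eyelets on top, 0.15 to 0.35 kg, core 36 (x) x 70 (y) x 75 mm high, axes as the machine's. Origin: centre of underside, 20 mm above the table when seated. Orange catch plates on its -x and +x sides, 24 mm wide, 8 to 70 mm above the origin; outer faces 64 mm apart, 50 mm when pinched (along x, above the keepers). A toe under each keeper blocks lifting until pinched in 5 mm
- catch_front (a joint): travel of the catch on the cassette's -x side: 0 out (latched) to 0.007 m pinched fully in; spring 2.4 N at 0, 5.2 N fully in
- catch_back (a joint): the same for the catch on the +x side
- glue_bottle: white glue bottle with red cap, 40 mm diameter, 110 mm high, loose; origin at the centre of its underside
- wax_tin: round aluminium tin, 56 mm diameter, 30 mm high, loose; origin at the centre of its underside
- hammer: small hammer, 240 mm long, lying along its x axis, loose, to the right of the feeder
Mind the look-alikes: they are no part of the job. There is more than one size of the cassette; the one meant has the size given above. Of the things shaped like the handle, the red one is meant.

How it is judged:
On the way, in this order (a step that is already met when the one before it is completed fails the run):
1. the handle is fully down on the square shaft (z of handle in the frame of shaft_top between -0.026 and -0.018 m and horizontal distance between handle and shaft_top below 0.004 m and angle between handle's own z axis and vertical below 0.12 rad and (angle between the x axis of handle and the x axis of shaft_top, either way round below 0.4 rad or angle between the x axis of handle and the y axis of shaft_top, either way round below 0.4 rad)), for 0.2 s.
2. the handle on the shaft, the locking bar is turned clear of the cassette (all of step 1 and value of joint lock_bar above 1 rad), for 0.2 s.
3. both catches are pinched in while the cassette is still in its seat (value of joint each of catch_front, catch_back above 0.005 m and contact force between the fingers and cassette above 3 N and z of cassette in the frame of machine below 0.03 m), for 0.1 s.
At the end, for the whole second after the job is handed in: the cassette is held still and upright (0.25 rad) by both catches (each in 5 mm), its underside at least 95 mm above its seat, touching only the fingers; the handle is still fully down on the shaft (within 4 mm) and the bar is turned at least 1.0 rad (all of step 2 and z of cassette in the frame of machine above 0.115 m and angle between cassette's own z axis and vertical below 0.25 rad and linear speed of cassette below 0.03 m/s and value of joint each of catch_front, catch_back above 0.005 m and contact force between the fingers and cassette above 3 N and contact force between cassette and machine below 0.1 N and contact force between cassette and handle below 0.1 N); the arm keeps its last pose, push and grip.
It fails at once if the glue bottle is pushed more than 25 mm (distance of glue_bottle from where it was at the start of the episode above 0.025 m).
It fails at once if the wax tin is pushed more than 25 mm (distance of wax_tin from where it was at the start of the episode above 0.025 m).
It fails at once if the hammer is pushed more than 25 mm (distance of hammer from where it was at the start of the episode above 0.025 m).
It also fails if it takes over 53 s, if anything falls off the work surface, if the arm or the gripper's body presses on something with over 40 N, if the wrist force passes 120 N, or if a joint passes its speed limit or range.

## Working session

There is one attempt and no reset: what is moved stays moved. The work goes in short steps, Python scripts to look and compute and a tool call to move; the robot and the scene stay as the last step left them, time stands still between calls to the robot, and variables do not carry over. Pictures are saved under pics/ and viewed, about 8 in all and at most 12, crops included, and the job is handed in when it is done.

Besides the shell and the picture viewer there is one more tool, called after ">>>" as name([rows], argument=value, ...), one row to a line, values as JSON. drive_tool: Moves the arm, as the interface text tells. Its arguments: {"type":"object","properties":{"rows":{"type":"array"},"squeeze":{"type":"number"}},"required":["rows"]}

```bash
mkdir -p pics; ls; cat > h.py <<'E'
import numpy as np, cv2
from scipy.spatial.transform import Rotation as R
from workcell import sense, snapshot, calibration, job_done, look_for
def cal(n):
    c=calibration(n); o=np.array(c["orientation"],float)
    M=o if o.shape==(3,3) else (R.from_rotvec(o).as_matrix() if o.size==3 else R.from_quat(o).as_matrix())
    return np.array(c["intrinsics"],float),np.array(c["distortion"],float),np.array(c["eye"],float),M
def px2w(c,uv,z):
    K,d,e,M=c
    p=cv2.undistortPoints(np.array(uv,float).reshape(-1,1,2),K,d).reshape(-1,2)
    r=np.c_[p,np.ones(len(p))]@M.T
    return e+r*((z-e[2])/r[:,2])[:,None]
def w2px(c,P):
    K,d,e,M=c
    q=(np.array(P,float).reshape(-1,3)-e)@M
    return cv2.projectPoints(q,np.zeros(3),np.zeros(3),K,d)[0].reshape(-1,2)
E
python3 - <<'E'
from h import *
for n in("scene","top"):
    im=snapshot(n); cv2.imwrite(f"pics/{n}0.png",im)
    c=calibration(n); print(n,c)
    for l in("machine","lock_bar","shaft_top","handle","cassette","glue_bottle","wax_tin","hammer"):
        print(l,[(np.round(d["xyz"],3).tolist(),round(d["conf"],2)) for d in look_for(n,l)])
print(sense())
E
```

```text
pics
scene {'intrinsics': array([[392.54444454,   0.        , 322.02324003],
       [  0.        , 392.54444454, 197.73890379],
       [  0.        ,   0.        ,   1.        ]]), 'distortion': array([-0.01810349,  0.        ,  0.        ,  0.        ,  0.        ]), 'eye': array([1.18148645, 0.25354997, 0.83150914]), 'orientation': array([-1.47612514, -2.07630503,  0.85423899])}
machine [([0.575, -0.085, 0.024], 0.86)]
lock_bar [([0.554, -0.059, 0.106], 0.92)]
shaft_top [([0.551, -0.058, 0.105], 0.91)]
handle [([0.507, 0.464, 0.021], 0.72), ([0.536, 0.374, 0.035], 0.59)]
cassette [([0.572, -0.126, 0.078], 0.95), ([0.369, -0.142, 0.081], 0.67)]
glue_bottle [([0.476, 0.253, 0.06], 0.93)]
wax_tin [([0.61, 0.22, 0.034], 0.81)]
hammer [([0.576, -0.415, 0.026], 0.96)]
top {'intrinsics': array([[445.54697566,   0.        , 324.72054789],
       [  0.        , 445.54697566, 204.92811358],
       [  0.        ,   0.        ,   1.        ]]), 'distortion': array([-0.04990806,  0.        ,  0.        ,  0.        ,  0.        ]), 'eye': array([0.3793471 , 0.01143589, 1.47105679]), 'orientatio
[... 518 characters left out ...]
101, 0.016], 0.5)]
{'time_s': 0.9, 'joint_pos': array([-1.24050318,  0.61485633, -0.01258778,  1.42341736,  0.00809761,
        1.10341531, -0.04037923]), 'qd': array([ 0.00101557,  0.00093537,  0.00025102, -0.00032482, -0.0009243 ,
        0.00027975,  0.00070453]), 'joint_torque': array([ 9.39627171e-05, -4.69096971e+01,  2.59182137e-01, -1.71347076e+01,
        1.00743159e-02,  1.45935952e-03, -2.57799712e-05]), 'ee_pos': array([0.22699699, 0.60903284, 0.25031985]), 'ee_rot': array([ 2.58033653e+00,  1.79205335e+00, -8.76438154e-05]), 'wrist_force': array([-0.96801385,  0.4015584 , -0.51992699]), 'moment': array([ 0.01043234, -0.02102219, -0.00490936]), 'gripper_width': 1.000485294108825}
```

View both.

View pics/scene0.png

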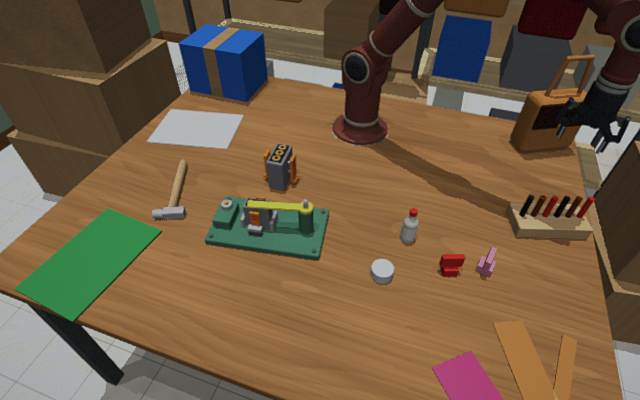

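View pics/top0.png

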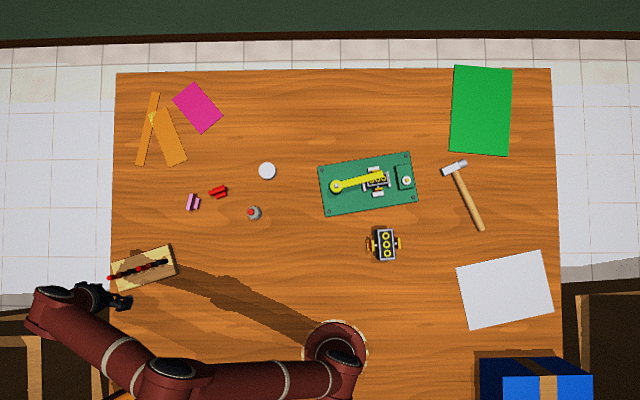

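```bash
python3 - <<'E'
from h import *
im=cv2.imread("pics/top0.png"); c=cal("top")
a=cv2.resize(im[140:225,305:425],None,fx=6,fy=6,interpolation=cv2.INTER_CUBIC)
b=cv2.resize(im[170:225,175:275],None,fx=6,fy=6,interpolation=cv2.INTER_CUBIC)
b=cv2.copyMakeBorder(b,0,0,0,a.shape[1]-b.shape[1],0)
cv2.imwrite("pics/crop1.png",cv2.resize(np.vstack([a,b]),None,fx=.7,fy=.7))
hsv=cv2.cvtColor(im,cv2.COLOR_BGR2HSV)
def rect(lo,hi,box,z,n):
    m=cv2.inRange(hsv,lo,hi); k=np.zeros_like(m); x0,y0,x1,y1=box; k[y0:y1,x0:x1]=m[y0:y1,x0:x1]
    cnt=max(cv2.findContours(k,0,1)[0],key=cv2.contourArea)
    w=px2w(c,cnt.reshape(-1,2),z)[:,:2]
    r=cv2.minAreaRect((w*1000).astype(np.float32)); print(n,r, np.round(cv2.boxPoints(r)).tolist())
rect((50,60,30),(95,255,255),(305,140,425,225),.02,"base")
rect((22,120,80),(35,255,255),(305,140,425,225),.107,"bar")
rect((0,150,60),(8,255,255),(205,175,235,205),.05,"handle")
E
```

```text
base ((551.8692016601562, -110.91104125976562), (168.15408325195312, 307.22314453125), 9.114416122436523) [[445.0, 27.0], [493.0, -276.0], [659.0, -249.0], [611.0, 54.0]]
bar ((551.2053833007812, -73.12113952636719), (39.073768615722656, 173.46261596679688), 13.50511360168457) [[512.0, 7.0], [552.0, -162.0], [590.0, -153.0], [550.0, 16.0]]
handle ((525.0798950195312, 374.6724853515625), (37.10464859008789, 57.46425247192383), 17.83834457397461) [[499.0, 396.0], [516.0, 342.0], [552.0, 353.0], [534.0, 408.0]]
```

View pics/crop1.png

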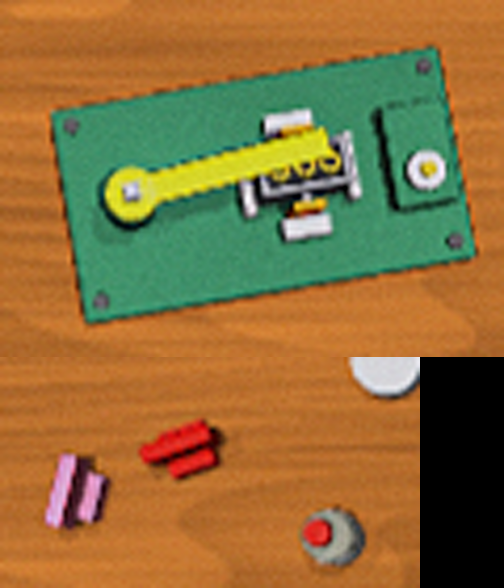

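Two handle-shaped things in the crop: pink at full-image (193,202) and red at (218,191). The red one fits the task. Two cassettes: loose one at (383,243), and the seated one at (376,181) under the bar, which is the one meant. Now I move above the red handle.

>>> drive_tool([
  [[-0.0098, 0.0297, 0.0025, 0, 0, 0, -1], [-0.0098, 0.0297, 0.0025, 0, 0, 0, -1], [-0.0098, 0.0297, 0.0025, 0, 0, 0, -1], [-0.0098, 0.0297, 0.0025, 0, 0, 0, -1], [-0.0098, 0.0297, 0.0025, 0, 0, 0, -1], [-0.0098, 0.0297, 0.0025, 0, 0, 0, -1], [-0.0098, 0.0297, 0.0025, 0, 0, 0, -1], [-0.0098, 0.0297, 0.0025, 0, 0, 0, -1], [-0.0098, 0.0297, 0.0025, 0, 0, 0, -1], [-0.0098, 0.0297, 0.0025, 0, 0, 0, -1], [-0.0098, 0.0297, 0.0025, 0, 0, 0, -1], [-0.0098, 0.0297, 0.0025, 0, 0, 0, -1]],
])

```text
time_s: 1.9
ee_pos: [0.521, 0.3733, 0.2203]
ee_rot: [-2.58, -1.792, -0.0]
wrist_force: [-0.3, 0.1, -0.9]
gripper_width: 1.002
```

>>> drive_tool([
  [[0, 0, 0, 0, 0, 7, -1], [0, 0, 0, 0, 0, 7, -1], [0, 0, 0, 0, 0, 7, -1], [0, 0, 0, 0, 0, 7, -1], [0, 0, 0, 0, 0, 7, -1], [0, 0, 0, 0, 0, 7, -1], [0, 0, 0, 0, 0, 7, -1], [0, 0, 0, 0, 0, 0, -1]],
])

```text
time_s: 2.57
ee_pos: [0.5197, 0.3747, 0.2202]
ee_rot: [3.091, 0.558, 0.0]
wrist_force: [-0.3, -0.5, -0.6]
gripper_width: 1.001
```

```bash
cat >> h.py <<'E'
def tool():
    s=sense(); M=R.from_rotvec(s["ee_rot"]).as_matrix(); return s,M
def plan(xyz,yaw):
    """shift in present tool axes (before turn) and az in deg"""
    s,M=tool(); T=np.array(xyz)-s["ee_pos"]
    y0=np.degrees(np.arctan2(M[1,0],M[0,0])); d=(y0-yaw+90)%180-90
    print("t",round(s["time_s"],2),"pos",np.round(s["ee_pos"],4),"yaw",round(y0,2),"tilt",np.round(M[:,2],4),"q7",round(s["joint_pos"][6],2))
    print("shift",np.round(M.T@T,4),"az",round(d,2))
E
python3 - <<'E'
from h import *
plan((.525,.372,.2),20)
c=cal("wrist"); im=snapshot("wrist"); cv2.imwrite("pics/w1.png",im); np.save("w1.npy",np.array([*c],dtype=object),allow_pickle=True)
print(c[2],c[3][:,2])
m=cv2.inRange(cv2.cvtColor(im,cv2.COLOR_BGR2HSV),(0,150,40),(8,255,255))
for k in cv2.findContours(m,0,1)[0]:
    if cv2.contourArea(k)>200: print(cv2.contourArea(k),cv2.minAreaRect(k))
E
```

```text
t 2.57 pos [0.5197 0.3747 0.2202] yaw 20.47 tilt [ 1.e-04 -3.e-04 -1.e+00] q7 -0.17
shift [0.004  0.0044 0.0202] az 0.47
[0.49112283 0.45030393 0.34475819] [ 0.11052083 -0.29289531 -0.94973548]
1483.5 ((326.5, 182.5), (61.0, 33.0), 90.0)
```

View pics/w1.png

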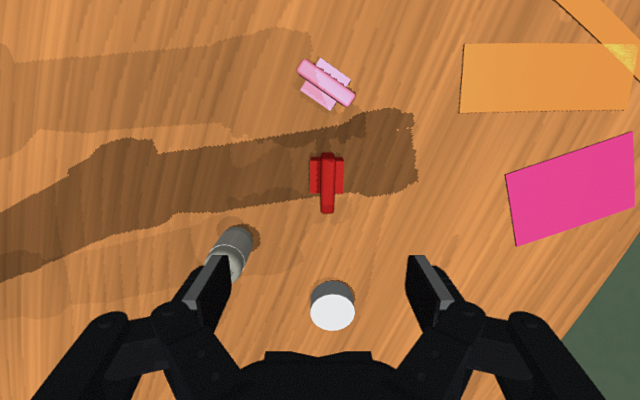

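Wrist view: red handle centred at (327,182), grip bar running vertically in the picture and slightly tilted. The pink look-alike is at (326,83), bottle at (235,250), tin at (332,305). I'll fit the handle model to the red silhouette.

```bash
cat >> h.py <<'E'
from scipy.optimize import minimize
def box(x0,x1,y0,y1,z0,z1): return np.array([[x,y,z] for x in(x0,x1) for y in(y0,y1) for z in(z0,z1)])
HB=[box(-.018,.018,-.018,.018,0,.024),box(-.028,.028,-.007,.007,.024,.062)]
def sil(c,boxes,p,z0,shape,S=4):
    m=np.zeros((shape[0],shape[1]),np.uint8); ro=R.from_euler("z",p[2]).as_matrix()
    for b in boxes:
        q=w2px(c,b@ro.T+[p[0],p[1],z0]); h=cv2.convexHull(np.round(q*16).astype(np.int32))
        cv2.fillConvexPoly(m,h,255,cv2.LINE_AA,4)
    return m
def fit(c,mask,boxes,p0,z0):
    mk=cv2.GaussianBlur(mask,(0,0),1.5).astype(float)
    f=lambda p:np.abs(cv2.GaussianBlur(sil(c,boxes,p,z0,mask.shape),(0,0),1.5).astype(float)-mk).sum()/255
    best=None
    for dy in(-.2,0,.2):
        p=np.array(p0)+[0,0,dy]
        r=minimize(f,p,method="Nelder-Mead",options=dict(initial_simplex=np.array([p,p+[.006,0,0],p+[0,.006,0],p+[0,0,.15]]),xatol=1e-4,fatol=.5))
        if best is None or r.fun<best.fun: best=r
    return best.x,best.fun,mask.sum()/255
E
python3 - <<'E'
from h import *
c=cal("wrist"); im=cv2.imread("pics/w1.png")
m=cv2.inRange(cv2.cvtColor(im,cv2.COLOR_BGR2HSV),(0,150,40),(8,255,255))
x,f,a=fit(c,m,HB,(.525,.372,np.radians(-68)),0.); print(x,np.degrees(x[2]),f,a)
ct=cal("top"); t=cv2.imread("pics/top0.png"); m=cv2.inRange(cv2.cvtColor(t,cv2.COLOR_BGR2HSV),(0,130,50),(8,255,255)); k=np.zeros_like(m);k[175:205,205:235]=m[175:205,205:235]
y=fit(ct,k,HB,x,0.); print(y,np.degrees(y[0][2]))
plan((x[0],x[1],.1),np.degrees(x[2])+90)
E
```

```text
[ 0.52955461  0.37488296 -1.17810544] -67.5004695676377 166.25098039215686 1563.0
(array([ 0.53081668,  0.376083  , -1.41099217]), np.float64(68.30588235294118), np.float64(158.0)) -80.84389599323254
t 2.62 pos [0.5197 0.3746 0.2203] yaw 20.72 tilt [ 1.e-04 -4.e-04 -1.e+00] q7 -0.16
shift [0.0093 0.0032 0.1203] az -1.78
```

>>> drive_tool([
  [[0.0093, 0.0032, 0.02, 0, 0, -1.8, -1], [0, 0, 0.03, 0, 0, 0, -0.6], [0, 0, 0.03, 0, 0, 0, -0.3], [0, 0, 0.03, 0, 0, 0, -0.3], [0, 0, 0.03, 0, 0, 0, -0.3], [0, 0, 0.02, 0, 0, 0, -0.3], [0, 0, 0.015, 0, 0, 0, -0.3], [0, 0, 0, 0, 0, 0, 1], [0, 0, 0, 0, 0, 0, 1], [0, 0, 0, 0, 0, 0, 1], [0, 0, 0, 0, 0, 0, 1], [0, 0, 0, 0, 0, 0, 1]],
], squeeze=70)

```text
time_s: 3.62
ee_pos: [0.5307, 0.3753, 0.047]
ee_rot: [-3.08, -0.61, -0.005]
wrist_force: [-0.1, -0.6, 1.9]
gripper_width: 0.156
```

>>> drive_tool([
  [[0, 0, 0, 0, 0, 0, 1], [0, 0, 0, 0, 0, 0, 1], [0, 0, -0.01, 0, 0, 0, 1], [0, 0, -0.03, 0, 0, 0, 1], [0, 0, -0.04, 0, 0, 0, 1], [0, 0, -0.04, 0, 0, 0, 1], [0, 0, -0.04, 0, 0, 0, 1], [0, 0, -0.02, 0, 0, 0, 1], [0, 0, 0, 0, 0, 0, 1]],
])

```text
time_s: 4.37
ee_pos: [0.5323, 0.376, 0.2323]
ee_rot: [-3.077, -0.608, -0.018]
wrist_force: [0.9, 0.1, -1.0]
gripper_width: 0.155
```

```bash
python3 - <<'E'
from h import *
plan((.525,.1,.26),13.5)
c=cal("wrist"); im=snapshot("wrist"); cv2.imwrite("pics/w2.png",im)
E
```

```text
t 4.37 pos [0.5323 0.376  0.2323] yaw 22.36 tilt [ 0.01    0.0071 -0.9999] q7 -0.13
shift [-0.1114  0.2524 -0.0297] az 8.86
```

View pics/w2.png

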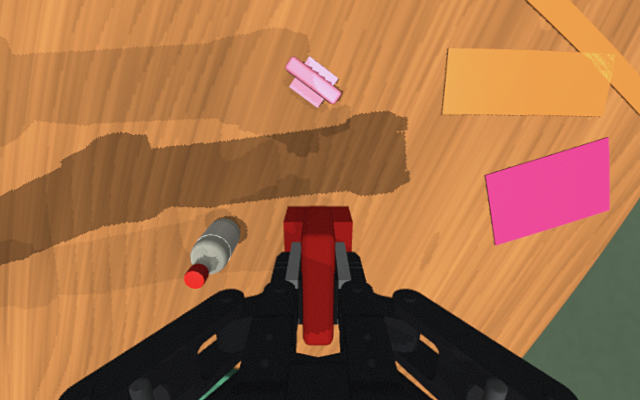

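The wrist picture shows the red handle gripped by its bar. The hub's far lower corners are at about (285,207) and (352,207).

```bash
cat >> h.py <<'E'
def inhand(c,im,M,p):
    """hub far-side corners predicted in tool frame for offset dy(along bar), dz"""
    pass
E
python3 - <<'E'
from h import *
s,M=tool(); c=cal("wrist"); im=cv2.imread("pics/w2.png")
hsv=cv2.cvtColor(im,cv2.COLOR_BGR2HSV); m=cv2.inRange(hsv,(0,120,40),(8,255,255)); m[:,:250]=0
ys,xs=np.where(m>0); print("top row",ys.min(), [ (r,xs[ys==r].min(),xs[ys==r].max()) for r in range(ys.min(),ys.min()+50,6)], "bottom",ys.max())
for dz in(.043,.045,.047,.049):
  for dy in(0,):
    P=[[a,-.018+dy,d] for a in(-.018,.018) for d in(dz,dz-.024)]+[[-.007,.028+dy,dz-.062],[.007,.028+dy,dz-.062],[-.007,-.028+dy,dz-.062],[.007,-.028+dy,dz-.062]]
    print(dz,np.round(w2px(c,s["ee_pos"]+np.array(P)@M.T),1).tolist())
E
```

```text
Traceback (most recent call last):
ValueError: zero-size array to reduction operation minimum which has no identity
```

```bash
sed -i '/^def inhand/,$d' h.py; cat >> h.py <<'E'
def redmask(im):
    h=cv2.cvtColor(im,cv2.COLOR_BGR2HSV); return cv2.inRange(h,(0,140,35),(8,255,255))|cv2.inRange(h,(170,140,35),(180,255,255))
E
python3 - <<'E'
from h import *
s,M=tool(); c=cal("wrist"); im=cv2.imread("pics/w2.png")
print(im[220,318],im[230,290],cv2.cvtColor(im,cv2.COLOR_BGR2HSV)[220,318])
m=redmask(im); m[:,:250]=0
ys,xs=np.where(m>0); print("top row",ys.min(), [ (r,xs[ys==r].min(),xs[ys==r].max()) for r in range(ys.min(),ys.min()+50,6)], "bottom",ys.max())
for dz in(.043,.045,.047,.049):
    P=[[a,-.018,d] for a in(-.018,.018) for d in(dz,dz-.024)]+[[-.007,.028,dz-.062],[.007,.028,dz-.062],[-.007,-.028,dz-.062],[.007,-.028,dz-.062]]
    print(dz,np.round(w2px(c,s["ee_pos"]+np.array(P)@M.T),1).tolist())
E
```

```text
[16 16 98] [ 25  28 155] [  0 213  98]Traceback (most recent call last):
  File "<stdin>", line 5, in <module>
    return umr_minimum(a, axis, None, out, keepdims, initial, where)
ValueError: zero-size array to reduction operation minimum which has no identity
```

```bash
python3 - <<'E'
from h import *
s,M=tool(); c=cal("wrist"); im=cv2.imread("pics/w2.png")
m=redmask(im); m[:,:250]=0;m[:,390:]=0;m[:180]=0
ys,xs=np.where(m>0); print("top row",ys.min(), [ (r,xs[ys==r].min(),xs[ys==r].max()) for r in range(ys.min(),ys.min()+50,6)], "bottom",ys.max())
for dz in(.043,.045,.047,.049):
    P=[[a,-.018,d] for a in(-.018,.018) for d in(dz,dz-.024)]+[[-.007,.028,dz-.062],[.007,.028,dz-.062],[-.007,-.028,dz-.062],[.007,-.028,dz-.062]]
    print(dz,np.round(w2px(c,s["ee_pos"]+np.array(P)@M.T),1).tolist())
E
```

```text
top row 206 [(206, np.int64(289), np.int64(325)), (212, np.int64(286), np.int64(349)), (218, np.int64(285), np.int64(350)), (224, np.int64(283), np.int64(352)), (230, np.int64(284), np.int64(352)), (236, np.int64(284), np.int64(351)), (242, np.int64(284), np.int64(351)), (248, np.int64(285), np.int64(351)), (254, np.int64(301), np.int64(334))] bottom 344
0.043 [[287.0, 209.3], [282.5, 225.9], [348.8, 209.3], [353.4, 225.9], [302.2, 355.3], [333.8, 355.3], [299.8, 241.9], [336.6, 241.9]]
0.045 [[287.3, 208.1], [283.0, 224.3], [348.5, 208.1], [353.0, 224.3], [302.4, 351.8], [333.6, 351.8], [300.0, 239.5], [336.3, 239.5]]
0.047 [[287.6, 206.9], [283.4, 222.8], [348.2, 206.9], [352.6, 222.8], [302.6, 348.4], [333.4, 348.4], [300.3, 237.3], [336.0, 237.3]]
0.049 [[287.9, 205.8], [283.8, 221.3], [347.9, 205.8], [352.1, 221.3], [302.8, 345.1], [333.1, 345.1], [300.6, 235.1], [335.7, 235.1]]
```

Held well: the underside is about 47.5 mm below the TCP, centred along the bar within about 0.5 mm. Next I go beyond the shaft for a close look at it.

```bash
python3 - <<'E'
from h import *
plan((.55,-.08,.26),13.5)
print(px2w(cal("top"),[[336.2,185.2]],.129))
E
```

```text
t 4.42 pos [0.5307 0.3752 0.2289] yaw 22.36 tilt [ 0.005   0.0036 -1.    ] q7 -0.13
shift [-0.1552  0.4283 -0.0327] az 8.86
[[ 0.53463839 -0.00817643  0.129     ]]
```

>>> drive_tool([
  [[-0.0129, 0.0357, -0.01, 0, 0, 0, 1], [-0.0129, 0.0357, -0.01, 0, 0, 0, 1], [-0.0129, 0.0357, -0.0127, 0, 0, 0, 1], [-0.0129, 0.0357, 0, 0, 0, 0, 1], [-0.0129, 0.0357, 0, 0, 0, 0, 1], [-0.0129, 0.0357, 0, 0, 0, 0, 1], [-0.0129, 0.0357, 0, 0, 0, 0, 1], [-0.0129, 0.0357, 0, 0, 0, 0, 1], [-0.0129, 0.0357, 0, 0, 0, 0, 1], [-0.0129, 0.0357, 0, 0, 0, 0, 1], [-0.0129, 0.0357, 0, 0, 0, 0, 1], [-0.0129, 0.0357, 0, 0, 0, 0, 1]],
])

```text
time_s: 5.42
ee_pos: [0.5478, -0.0818, 0.2562]
ee_rot: [-3.08, -0.609, 0.007]
wrist_force: [0.8, 0.5, -1.3]
gripper_width: 0.158
```

>>> drive_tool([
  [[0, 0, 0, 0, 0, 4.5, 1], [0, 0, 0, 0, 0, 4.4, 1], [0, 0, 0, 0, 0, 0, 1], [0, 0, 0, 0, 0, 0, 1], [0, 0, 0, 0, 0, 0, 1]],
])

```text
time_s: 5.83
ee_pos: [0.5489, -0.0794, 0.257]
ee_rot: [-3.119, -0.373, 0.004]
wrist_force: [0.1, -0.1, -1.0]
gripper_width: 0.154
```

```bash
python3 - <<'E'
from h import *
plan((.535,-.0077,.26),13.5)
c=cal("wrist"); im=snapshot("wrist"); cv2.imwrite("pics/w3.png",im)
print("pred shaft px",w2px(c,[.535,-.0077,.129]))
E
```

```text
t 5.83 pos [ 0.5489 -0.0794  0.257 ] yaw 13.64 tilt [-2.5e-03  5.0e-04 -1.0e+00] q7 0.51
shift [ 0.0034 -0.073  -0.0029] az 0.14
pred shaft px [[322.55612034 106.6335606 ]]
```

View pics/w3.png

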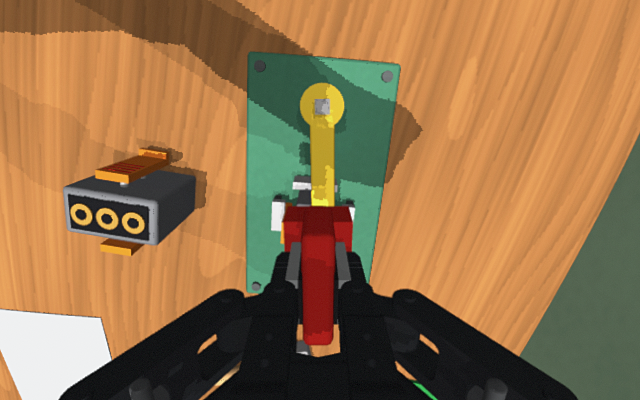

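```bash
python3 - <<'E'
from h import *
c=cal("wrist"); im=cv2.imread("pics/w3.png"); hsv=cv2.cvtColor(im,cv2.COLOR_BGR2HSV)
y=cv2.inRange(hsv,(22,120,60),(35,255,255)); y[:70]=0;y[200:]=0;y[:,:290]=0;y[:,360:]=0
mid=[]
for r in range(135,178,2):
    xs=np.where(y[r]>0)[0]; a,b=px2w(c,[[xs.min()-.5,r],[xs.max()+.5,r]],.107); mid.append([*(a+b)[:2]/2,np.linalg.norm(a-b)])
mid=np.array(mid); p=np.polyfit(mid[:,1],mid[:,0],1); print("bar dir yaw deg",np.degrees(np.arctan(-p[0])),"width",mid[:,2].mean().round(4),"axis x at y=-.0077",np.polyval(p,-.0077))
ys,xs=np.where(y[:125]>0); w=px2w(c,np.c_[xs,ys],.107); print("disc",w[:,:2].min(0),w[:,:2].max(0),(w[:,:2].min(0)+w[:,:2].max(0))/2)
g=cv2.inRange(hsv,(0,0,60),(180,80,255)); k=np.zeros_like(g);k[94:120,308:335]=g[94:120,308:335]
cnt=max(cv2.findContours(k,0,1)[0],key=cv2.contourArea); print(cv2.minAreaRect(cnt),cv2.boundingRect(cnt))
u=cv2.moments(k,True); print("shaft",u["m10"]/u["m00"],u["m01"]/u["m00"], px2w(c,[[u["m10"]/u["m00"],u["m01"]/u["m00"]]],.127))
cv2.imwrite("pics/c3.png",cv2.resize(im[75:215,270:375],None,fx=5,fy=5,interpolation=cv2.INTER_CUBIC)[:600])
E
```

```text
bar dir yaw deg 14.76351995507763 width 0.0223 axis x at y=-.0077 0.5345909382343487
disc [ 0.51564845 -0.02542934] [0.55385179 0.01138201] [ 0.53475012 -0.00702367]
((322.0, 106.5), (15.0, 14.0), 90.0) (315, 99, 15, 16)
shaft 322.03083700440527 106.0704845814978 [[ 0.53484028 -0.00748241  0.127     ]]
```

View pics/c3.png

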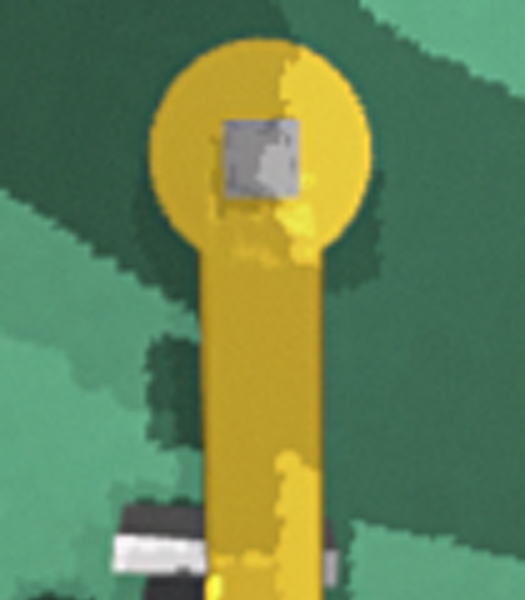

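>>> drive_tool([
  [[0.001, -0.0242, 0, 0, 0, -0.9, 1], [0.001, -0.0242, 0, 0, 0, 0, 1], [0.001, -0.0243, 0, 0, 0, 0, 1], [0, 0, 0.03, 0, 0, 0, 1], [0, 0, 0.03, 0, 0, 0, 1], [0, 0, 0.01, 0, 0, 0, 1], [0, 0, 0, 0, 0, 0, 1], [0, 0, 0, 0, 0, 0, 1], [0, 0, 0, 0, 0, 0, 1], [0, 0, 0, 0, 0, 0, 1]],
])

```text
time_s: 6.72
ee_pos: [0.536, -0.0096, 0.1896]
ee_rot: [3.116, 0.392, 0.005]
wrist_force: [1.1, -0.4, -2.3]
gripper_width: 0.151
```

```bash
python3 - <<'E'
from h import *
plan((.5347,-.0080,.1545),14.5)
E
```

```text
t 6.72 pos [ 0.536  -0.0096  0.1896] yaw 14.34 tilt [ 3.5e-03 -1.0e-04 -1.0e+00] q7 0.42
shift [-0.001  -0.0019  0.0351] az -0.16
```

>>> drive_tool([
  [[-0.001, -0.0019, 0.005, 0, 0, 0, 1], [0, 0, 0.005, 0, 0, 0, 1], [0, 0, 0.003, 0, 0, 0, 1], [0, 0, 0.003, 0, 0, 0, 1], [0, 0, 0.003, 0, 0, 0, 1], [0, 0, 0.001, 0, 0, 0, 1], [0, 0, 0, 0, 0, 0, 1], [0, 0, 0, 0, 0, 0, 1]],
])

```text
time_s: 7.38
ee_pos: [0.5337, -0.0079, 0.1678]
ee_rot: [3.116, 0.392, 0.001]
wrist_force: [1.3, -1.5, -1.8]
gripper_width: 0.154
```

>>> drive_tool([
  [[0, 0, 0.003, 0, 0, 0, 1], [0, 0, 0.003, 0, 0, 0, 1], [0, 0, 0.003, 0, 0, 0, 1], [0, 0, 0.002, 0, 0, 0, 1], [0, 0, 0.002, 0, 0, 0, 1], [0, 0, 0.001, 0, 0, 0, 1], [0, 0, 0, 0, 0, 0, 1], [0, 0, 0, 0, 0, 0, 1]],
])

```text
time_s: 8.05
ee_pos: [0.5337, -0.0079, 0.154]
ee_rot: [3.116, 0.392, 0.001]
wrist_force: [1.4, -2.4, -1.8]
gripper_width: 0.154
```

>>> drive_tool([
  [[0, 0, 0.001, 0, 0, 0, 1], [0, 0, 0.001, 0, 0, 0, 1], [0, 0, 0.001, 0, 0, 0, 1], [0, 0, 0, 0, 0, 0, 1], [0, 0, 0, 0, 0, 0, 1], [0, 0, 0, 0, 0, 0, 1]],
])

```text
time_s: 8.55
ee_pos: [0.5337, -0.008, 0.1538]
ee_rot: [-3.117, -0.392, -0.003]
wrist_force: [-2.1, -1.4, 15.8]
gripper_width: 0.152
```

```bash
python3 - <<'E'
from h import *
im=snapshot("scene"); cv2.imwrite("pics/s2.png",cv2.resize(im[150:270,190:350],None,fx=4.5,fy=4.5,interpolation=cv2.INTER_CUBIC))
E
```

```text
(no output)
```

View pics/s2.png

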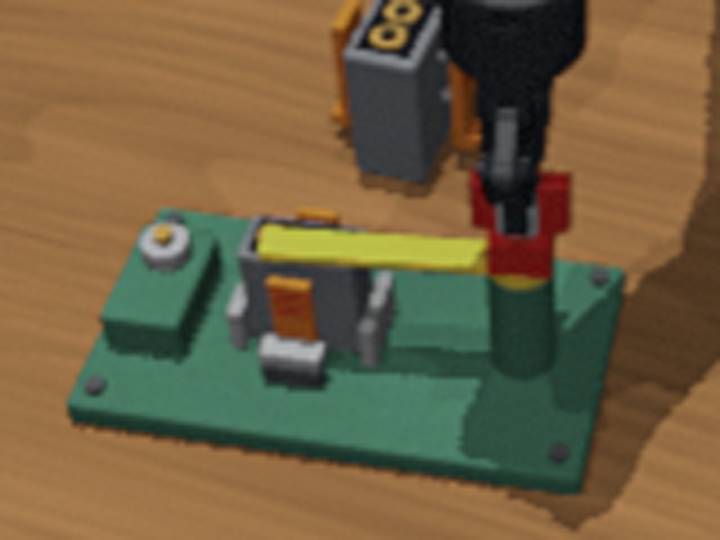

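Seated: contact force of 17 N at TCP z = 0.1538, and the picture shows the hub down on the bar. Now I turn it.

>>> drive_tool([
  [[0, 0, -0.0018, 0, 0, -6, 1], [0, 0, 0, 0, 0, -6, 1], [0, 0, 0, 0, 0, -6, 1], [0, 0, 0, 0, 0, -6, 1], [0, 0, 0, 0, 0, -6, 1], [0, 0, 0, 0, 0, -6, 1], [0, 0, 0, 0, 0, -6, 1], [0, 0, 0, 0, 0, -6, 1], [0, 0, 0, 0, 0, -6, 1], [0, 0, 0, 0, 0, -6, 1], [0, 0, 0, 0, 0, 0, 1], [0, 0, 0, 0, 0, 0, 1]],
], squeeze=90)

```text
time_s: 9.6
ee_pos: [0.5351, -0.0081, 0.154]
ee_rot: [2.503, 1.893, 0.005]
wrist_force: [3.0, -2.7, 4.8]
gripper_width: 0.148
```

```bash
python3 - <<'E'
from h import *
plan((.5337,-.0080,.1538),80); print(sense()["moment"],sense()["wrist_force"])
E
```

```text
t 9.6 pos [ 0.5351 -0.0081  0.154 ] yaw 74.19 tilt [ 4.5e-03 -3.0e-04 -1.0e+00] q7 1.23
shift [-0.0003 -0.0014  0.0002] az -5.81
[-0.55353262 -0.71214689  0.01207158] [ 2.98706423 -2.65031265  4.8116253 ]
```

>>> drive_tool([
  [[0, 0, 0, 0, 0, -3, 1], [0, 0, 0, 0, 0, -3, 1], [0, 0, 0, 0, 0, -3, 1], [0, 0, 0, 0, 0, -2, 1], [0, 0, 0, 0, 0, -2, 1], [0, 0, 0, 0, 0, 0, 1], [0, 0, 0, 0, 0, 0, 1], [0, 0, 0, 0, 0, 0, 1]],
])

```text
time_s: 10.27
ee_pos: [0.5352, -0.0079, 0.154]
ee_rot: [2.272, 2.164, 0.004]
wrist_force: [4.0, -1.6, 5.4]
gripper_width: 0.147
```

```bash
cat >> h.py <<'E'
def barangle(im,c,piv=(.5347,-.0075)):
    y=cv2.inRange(cv2.cvtColor(im,cv2.COLOR_BGR2HSV),(24,130,60),(35,255,255))
    n,l,st,_=cv2.connectedComponentsWithStats(y)
    ys,xs=np.where(y>0); w=px2w(c,np.c_[xs,ys],.107)[:,:2]-piv; r=np.hypot(*w.T); w=w[(r>.04)&(r<.16)]
    a=np.degrees(np.arctan2(w[:,0],-w[:,1])); return np.median(a),len(w),np.percentile(a,[10,90])
E
python3 - <<'E'
from h import *
plan((.5337,-.0080,.1538),80); print(sense()["moment"],sense()["wrist_force"])
im=snapshot("top"); cv2.imwrite("pics/t2.png",im); print(barangle(im,cal("top")), barangle(cv2.imread("pics/top0.png"),cal("top")))
im=snapshot("scene"); cv2.imwrite("pics/s3.png",im); print(barangle(im,cal("scene")), barangle(cv2.imread("pics/scene0.png"),cal("scene")))
E
```

```text
t 10.27 pos [ 0.5352 -0.0079  0.154 ] yaw 87.2 tilt [ 4.5e-03 -7.0e-04 -1.0e+00] q7 1.4
shift [-0.0001 -0.0015  0.0002] az 7.2
[-0.63678609 -0.72492624 -0.01143426] [ 3.95999063 -1.55704295  5.41214438]
(np.float64(70.26173349630606), 156, array([ 6.63424406, 76.82723714])) (np.float64(13.828157393652427), 315, array([ 6.55679532, 20.73427586]))
(np.float64(74.99871160489542), 362, array([69.06795171, 81.17523008])) (np.float64(17.485825107802825), 326, array([11.16947134, 25.37877757]))
```

>>> drive_tool([
  [[0, 0, 0, 0, 0, -1.5, 1], [0, 0, 0, 0, 0, -1.5, 1], [0, 0, 0, 0, 0, 0, 1], [0, 0, 0, 0, 0, 0, 1], [0, 0, 0, 0, 0, 0, 1]],
])

```text
time_s: 10.78
ee_pos: [0.5352, -0.0079, 0.154]
ee_rot: [2.215, 2.223, 0.004]
wrist_force: [3.6, -2.7, 5.2]
gripper_width: 0.15
```

```bash
python3 - <<'E'
from h import *
plan((.5337,-.0080,.1538),80); print(sense()["moment"],sense()["wrist_force"])
im=snapshot("scene"); cv2.imwrite("pics/s4.png",im); print(barangle(im,cal("scene")))
E
```

```text
t 10.78 pos [ 0.5352 -0.0079  0.154 ] yaw 90.2 tilt [ 4.4e-03 -7.0e-04 -1.0e+00] q7 1.44
shift [-0.0001 -0.0015  0.0002] az 10.2
[-0.66259927 -0.79330004 -0.03425925] [ 3.58478554 -2.65281046  5.17238858]
(np.float64(77.81528258417562), 364, array([72.04584435, 84.44680871]))
```

>>> drive_tool([
  [[0, 0, 0, 0, 0, -1.5, 1], [0, 0, 0, 0, 0, -1.5, 1], [0, 0, 0, 0, 0, 0, 1], [0, 0, 0, 0, 0, 0, 1], [0, 0, 0, 0, 0, 0, 1]],
])

```text
time_s: 11.25
ee_pos: [0.5352, -0.0079, 0.154]
ee_rot: [2.157, 2.279, 0.004]
wrist_force: [4.0, -3.2, 5.2]
gripper_width: 0.154
```

```bash
python3 - <<'E'
from h import *
plan((.5337,-.0080,.1538),80); print(sense()["moment"],sense()["wrist_force"])
im=snapshot("scene"); cv2.imwrite("pics/s5.png",im); print(barangle(im,cal("scene")))
E
```

```text
t 11.25 pos [ 0.5352 -0.0079  0.154 ] yaw 93.17 tilt [ 4.4e-03 -5.0e-04 -1.0e+00] q7 1.48
shift [-0.     -0.0015  0.0002] az 13.17
[-0.60162051 -0.81978443 -0.0992983 ] [ 4.00301625 -3.18330504  5.16365825]
(np.float64(79.27897730394096), 356, array([73.88883194, 85.56375585]))
```

At the stop, about 1.17 rad: the bar moved only half as far as the tool on the last step and the moment is building. Release and rise.

>>> drive_tool([
  [[0, 0, 0, 0, 0, 1.5, 1], [0, 0, 0, 0, 0, 0, 0.5], [0, 0, 0, 0, 0, 0, 0.2], [0, 0, 0, 0, 0, 0, -0.2], [0, 0, 0, 0, 0, 0, -0.2], [0, 0, 0, 0, 0, 0, -0.2], [0, 0, -0.01, 0, 0, 0, -0.2], [0, 0, -0.02, 0, 0, 0, -0.2], [0, 0, -0.04, 0, 0, 0, -0.2], [0, 0, -0.04, 0, 0, 0, -0.2], [0, 0, 0, 0, 0, 0, -0.2]],
])

```text
time_s: 12.22
ee_pos: [0.5378, -0.0071, 0.2713]
ee_rot: [2.177, 2.249, 0.019]
wrist_force: [0.6, -1.3, 0.8]
gripper_width: 0.596
```

```bash
python3 - <<'E'
from h import *
plan((.5559,-.10,.26),9.1)
im=snapshot("scene"); print(barangle(im,cal("scene"))); cv2.imwrite("pics/s6.png",cv2.resize(im[150:270,190:350],None,fx=4.5,fy=4.5,interpolation=cv2.INTER_CUBIC))
E
```

```text
t 12.22 pos [ 0.5378 -0.0071  0.2713] yaw 91.85 tilt [ 1.660e-02  6.000e-04 -9.999e-01] q7 1.5
shift [-0.0934  0.0149  0.0116] az 82.75
(np.float64(79.23791682019476), 358, array([73.80722377, 85.45050861]))
```

View pics/s6.png

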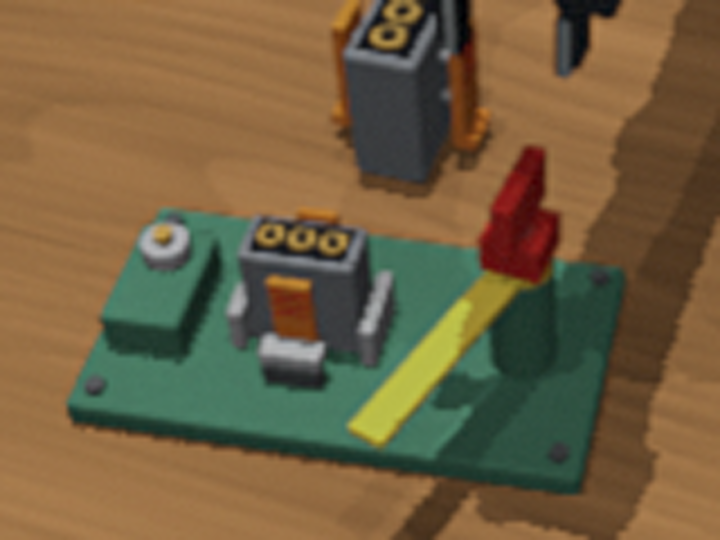

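Handle is on the shaft and the bar is clear. Next, over the cassette.

>>> drive_tool([
  [[0, 0, 0, 0, 0, 6.9, -0.2], [0, 0, 0, 0, 0, 6.9, -0.5], [0, 0, 0, 0, 0, 6.9, -1], [0, 0, 0, 0, 0, 6.9, -1], [0, 0, 0, 0, 0, 6.9, -1], [0, 0, 0, 0, 0, 6.9, -1], [0, 0, 0, 0, 0, 6.9, -1], [0, 0, 0, 0, 0, 6.9, -1], [0, 0, 0, 0, 0, 6.9, -1], [0, 0, 0, 0, 0, 6.9, -1], [0, 0, 0, 0, 0, 6.9, -1], [0, 0, 0, 0, 0, 6.9, -1]],
])

```text
time_s: 13.27
ee_pos: [0.5325, -0.0074, 0.2622]
ee_rot: [-3.132, -0.239, 0.003]
wrist_force: [0.0, 0.2, 0.1]
gripper_width: 1.003
```

>>> drive_tool([
  [[-0.0005, 0.0325, 0, 0, 0, 0, -1], [-0.0005, 0.0325, 0, 0, 0, 0, -1], [-0.0005, 0.0325, 0, 0, 0, 0, -1], [-0.0005, 0.0325, 0, 0, 0, 0, -1], [0, 0, 0, 0, 0, 0, -1], [0, 0, 0, 0, 0, 0, -1]],
])

```text
time_s: 13.77
ee_pos: [0.5508, -0.1389, 0.2621]
ee_rot: [3.132, 0.24, -0.003]
wrist_force: [-0.0, 0.8, -0.2]
gripper_width: 0.997
```

```bash
python3 - <<'E'
from h import *
plan((.5559,-.1356,.2),9.1)
c=cal("wrist"); im=snapshot("wrist"); cv2.imwrite("pics/w4.png",im)
a=np.radians(9.1); ro=R.from_euler("z",a).as_matrix()
P=np.array([[-.032,-.012,.09],[-.032,.012,.09],[.032,-.012,.09],[.032,.012,.09],[-.018,-.035,.095],[-.018,.035,.095],[.018,-.035,.095],[.018,.035,.095]])@ro.T+[.5559,-.1356,0]
print(np.round(w2px(c,P)).tolist())
E
```

```text
t 13.77 pos [ 0.5508 -0.1389  0.2621] yaw 8.75 tilt [-2.e-03 -6.e-04 -1.e+00] q7 0.48
shift [ 0.0056 -0.0025  0.0621] az -0.35
[[292.0, 190.0], [291.0, 167.0], [355.0, 190.0], [356.0, 166.0], [306.0, 213.0], [305.0, 144.0], [341.0, 213.0], [343.0, 144.0]]
```

View pics/w4.png

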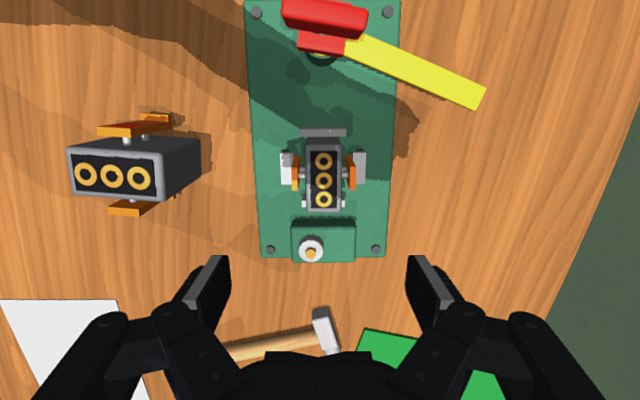

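Wrist view: the cassette top spans (306–342, 138–212) and the catches sit at about x=292 and x=356, all as predicted within a few pixels. Handle and bar stay put. I'll descend.

>>> drive_tool([
  [[0.0056, -0.0025, 0, 0, 0, -0.4, -1], [0, 0, 0.03, 0, 0, 0, -1], [0, 0, 0.03, 0, 0, 0, -1], [0, 0, 0.03, 0, 0, 0, -1], [0, 0, 0.02, 0, 0, 0, -1], [0, 0, 0, 0, 0, 0, -1], [0, 0, 0, 0, 0, 0, -1]],
])

```text
time_s: 14.4
ee_pos: [0.5569, -0.1307, 0.1521]
ee_rot: [-3.129, -0.264, 0.003]
wrist_force: [0.5, -0.2, 0.7]
gripper_width: 0.995
```

```bash
python3 - <<'E'
from h import *
plan((.5559,-.1356,.073),9.1)
c=cal("wrist"); im=snapshot("wrist"); cv2.imwrite("pics/w5.png",im)
a=np.radians(9.1); ro=R.from_euler("z",a).as_matrix()
P=np.array([[-.032,-.012,.09],[-.032,.012,.09],[.032,-.012,.09],[.032,.012,.09],[-.018,-.035,.095],[-.018,.035,.095],[.018,-.035,.095],[.018,.035,.095]])@ro.T+[.5559,-.1356,0]
print(np.round(w2px(c,P)).tolist())
E
```

```text
t 14.4 pos [ 0.5569 -0.1307  0.1521] yaw 9.63 tilt [-0.0022  0.0015 -1.    ] q7 0.51
shift [-0.0017  0.0048  0.0791] az 0.53
[[268.0, 247.0], [266.0, 214.0], [362.0, 248.0], [365.0, 215.0], [289.0, 280.0], [286.0, 182.0], [341.0, 281.0], [345.0, 183.0]]
```

View pics/w5.png

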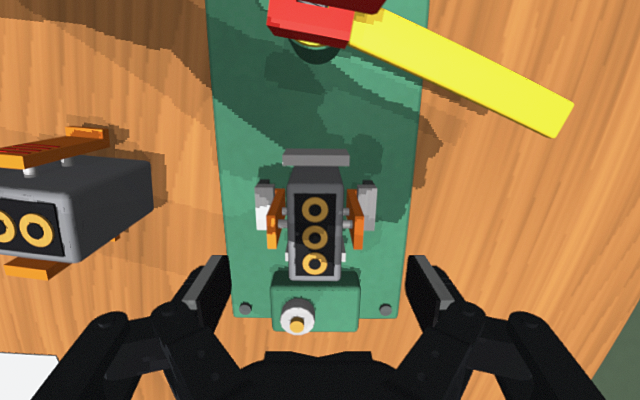

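>>> drive_tool([
  [[-0.0017, 0.0048, 0.015, 0, 0, 0.4, -1], [0, 0, 0.02, 0, 0, 0, -1], [0, 0, 0.02, 0, 0, 0, -1], [0, 0, 0.015, 0, 0, 0, -1], [0, 0, 0.009, 0, 0, 0, -1], [0, 0, 0, 0, 0, 0, -1], [0, 0, 0, 0, 0, 0, -1], [0, 0, 0, 0, 0, 0, -1], [0, 0, 0, 0, 0, 0, -1]],
], squeeze=40)

```text
time_s: 15.2
ee_pos: [0.5572, -0.1381, 0.0753]
ee_rot: [3.131, 0.248, 0.004]
wrist_force: [0.0, -0.4, 0.3]
gripper_width: 1.0
```

```bash
python3 - <<'E'
from h import *
plan((.5559,-.1356,.073),9.1)
E
```

```text
t 15.2 pos [ 0.5572 -0.1381  0.0753] yaw 9.07 tilt [ 2.9e-03 -7.0e-04 -1.0e+00] q7 0.54
shift [-0.0009 -0.0027  0.0023] az -0.03
```

Correct and close in stages.

>>> drive_tool([
  [[-0.0009, -0.0025, 0.001, 0, 0, 0, -0.8], [0, 0, 0, 0, 0, 0, -0.6], [0, 0, 0, 0, 0, 0, -0.4], [0, 0, 0, 0, 0, 0, -0.2], [0, 0, 0, 0, 0, 0, 0], [0, 0, 0, 0, 0, 0, 1], [0, 0, 0, 0, 0, 0, 1], [0, 0, 0, 0, 0, 0, 1], [0, 0, 0, 0, 0, 0, 1], [0, 0, 0, 0, 0, 0, 1]],
], squeeze=50)

```text
time_s: 16.03
ee_pos: [0.5553, -0.1356, 0.0753]
ee_rot: [-3.132, -0.248, -0.003]
wrist_force: [-2.4, 1.4, 14.8]
gripper_width: 0.524
```

```bash
python3 - <<'E'
from h import *
plan((.5559,-.1356,.073),9.1); print(sense()["moment"],sense()["wrist_force"],sense()["gripper_width"])
w=snapshot("wrist"); s=snapshot("scene"); cv2.imwrite("pics/w6.png",w); cv2.imwrite("pics/s7.png",s)
a=cv2.resize(w[170:370,200:440],(800,0) if 0 else (720,600),interpolation=cv2.INTER_CUBIC)[:, 140:580]
b=cv2.resize(s[170:270,200:290],(360,400),interpolation=cv2.INTER_CUBIC); b=cv2.copyMakeBorder(b,0,200,0,0,0)
cv2.imwrite("pics/v12.png",np.hstack([a,b]))
E
```

```text
t 16.03 pos [ 0.5553 -0.1356  0.0753] yaw 9.07 tilt [ 1.6e-03  3.0e-04 -1.0e+00] q7 0.54
shift [0.0006 0.0001 0.0023] az -0.03
[0.24208907 0.77214732 0.07869011] [-2.35956561  1.39385348 14.7903193 ] 0.5241701875133817
```

View pics/v12.png

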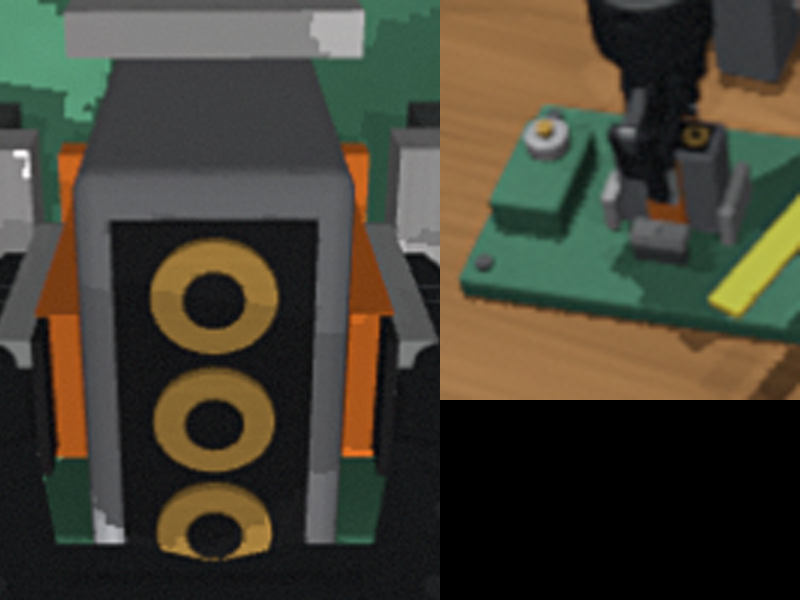

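Both catches are pinched in symmetrically against the core. Lift straight up.

>>> drive_tool([
  [[0, 0, 0, 0, 0, 0, 1], [0, 0, -0.003, 0, 0, 0, 1], [0, 0, -0.003, 0, 0, 0, 1], [0, 0, -0.004, 0, 0, 0, 1], [0, 0, -0.005, 0, 0, 0, 1], [0, 0, 0, 0, 0, 0, 1]],
])

```text
time_s: 16.63
ee_pos: [0.5551, -0.1358, 0.0884]
ee_rot: [3.131, 0.248, 0.001]
wrist_force: [0.8, -0.2, -2.3]
gripper_width: 0.524
```

>>> drive_tool([
  [[0, 0, -0.01, 0, 0, 0, 1], [0, 0, -0.013, 0, 0, 0, 1], [0, 0, -0.013, 0, 0, 0, 1], [0, 0, -0.013, 0, 0, 0, 1], [0, 0, -0.013, 0, 0, 0, 1], [0, 0, -0.013, 0, 0, 0, 1], [0, 0, -0.013, 0, 0, 0, 1], [0, 0, -0.013, 0, 0, 0, 1], [0, 0, -0.013, 0, 0, 0, 1], [0, 0, -0.008, 0, 0, 0, 1], [0, 0, -0.004, 0, 0, 0, 1], [0, 0, 0, 0, 0, 0, 1]],
])

```text
time_s: 17.63
ee_pos: [0.5551, -0.1358, 0.2147]
ee_rot: [3.131, 0.248, 0.002]
wrist_force: [0.1, 0.1, -2.9]
gripper_width: 0.525
```

>>> drive_tool([
  [[0, 0, 0, 0, 0, 0, 1], [0, 0, 0, 0, 0, 0, 1], [0, 0, 0, 0, 0, 0, 1], [0, 0, 0, 0, 0, 0, 1], [0, 0, 0, 0, 0, 0, 1], [0, 0, 0, 0, 0, 0, 1]],
])

```text
time_s: 18.13
ee_pos: [0.5547, -0.1356, 0.2135]
ee_rot: [-3.132, -0.248, 0.001]
wrist_force: [-0.4, 0.3, -3.0]
gripper_width: 0.526
```

```bash
python3 - <<'E'
from h import *
s=sense(); print(s["time_s"],s["ee_pos"],s["wrist_force"],s["moment"],s["gripper_width"],abs(s["qd"]).max())
im=snapshot("scene"); print([(np.round(d["xyz"],3),round(d["conf"],2)) for d in look_for("scene","cassette")]); print("bar",barangle(im,cal("scene")))
print("handle",[(np.round(d["xyz"],3),round(d["conf"],2)) for d in look_for("scene","handle")])
m=redmask(im); k=np.zeros_like(m); k[150:260,280:340]=m[150:260,280:340]
c=cal("scene"); print(fit(c,k,HB,(.5347,-.0075,0.),.107),fit(c,k,HB,(.5347,-.0075,0.),.115))
# cassette motion in wrist image between seated grip and now
w=snapshot("wrist"); a=cv2.imread("pics/w6.png"); r=(slice(225,330),slice(255,360)); print("wrist diff",np.abs(w[r].astype(int)-a[r]).mean(), cv2.phaseCorrelate(cv2.cvtColor(a[r],6).astype(float),cv2.cvtColor(w[r],6).astype(float)))
E
```

```text
18.1333 [ 0.55468964 -0.13559709  0.2135135 ] [-0.38599006  0.30515568 -2.96077942] [ 0.03288636  0.02994372 -0.00683576] 0.5263013892654691 0.0019572660116481087
[(array([ 0.567, -0.116,  0.2  ]), 0.97), (array([ 0.374, -0.139,  0.084]), 0.93), (array([ 0.578, -0.417,  0.022]), 0.29)]
bar (np.float64(79.00070228969483), 384, array([73.02199633, 85.58177582]))
handle [(array([0.508, 0.463, 0.022]), 0.93), (array([ 0.544, -0.002,  0.14 ]), 0.58)]
(array([ 0.5355533 , -0.00750333,  0.17459345]), np.float64(73.57254901960785), np.float64(378.0)) (array([ 0.54276254, -0.00480359,  0.17760432]), np.float64(79.43137254901961), np.float64(378.0))
wrist diff 8.084928193499621 ((0.32949129084477846, -0.38629136193764424), 0.9094818859038901)
```

```bash
python3 -c "
from workcell import job_done; print(job_done())"
```

```text
the job is handed in; nothing more can be done
None
```

I fitted the red handle on the shaft, turned the locking bar clear, lifted the cassette out by its pinched catches, and handed the job in at about 18 s. No verdict is reported.

**Last checks:**
- **Cassette:** it is held about 138 mm above its seat. It shifted less than half a pixel in the wrist picture since the grip. The arm was still, with about 3 N of weight on the wrist.
- **Handle:** a model fit, assuming it sits fully home, puts it within about 1 mm of the shaft. When I pressed it home, the wrist force rose by about 17 N at the expected height.
- **Bar:** it is at about 1.17 rad, and unchanged after the lift. It followed only half of the last turn, so I took it to be at its stop.
- **Bottle, tin and hammer:** I did not re-measure their positions, but no move went near them.

**Did not agree:** the gripper opening read about 45 mm on the pinched catches, where 50 mm was given. In the picture both catches were pressed in evenly, and the cassette came out without resistance, so I went on.

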